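# Lock the pressure cooker's lid to the first slip of its clutch knob

### The arm

A 6-joint arm with a two-finger parallel gripper is mounted at the origin on the work surface. World frame = base frame: x ahead of the robot, y to its left, z up, the work surface at z = 0. Lengths are in m, angles in degrees, forces in N, time in s.
With the tool pointing down it reaches from about 0.25 to 0.775 m from the base axis. Payload 4 kg.
Tool frame: the origin (TCP) lies at the very end of the fingers, on their centre line; the grasp point (between the pads) lies 19 mm behind it; x points along the fingers, y is the direction in which the jaws open and shut, and the axes are right-handed (so a half turn about x gives the same grasp; the last joint's range is limited). The gripper opens to 94 mm and grips with 3 to 60 N. Pads are 16 mm wide; open, the fingers measure 119 mm over their backs; the gripper's body (75 mm by 177 mm) begins 78 mm behind the grasp point.
Start: joints at [60.842, 4.996, 78.535, -0, 96.463, -5.907], TCP at [0.217, 0.505, 0.206] pointing down, gripper open.
Joint ranges: [-177.83, 177.83], [-43.37, 116.18], [15.69, 146.23], [-61.86, 241.86], [9.47, 152.12], [-147.06, 147.06]. Speed limits (degrees/s): [159.86, 159.86, 180, 180, 180, 180].

### API

Orientations are given as a 3x3 rotation matrix whose columns are the frame's x, y, z axes.
In Python, from workcell import bot gives the robot as it stands. The module is installed in compiled form; this text tells all that it offers.
- The arm moves only by the tool arm_command, never from a script. Its argument "increments" is a list of rows, each an object of numbers: "tx", "ty", "tz": the shift along the tool's x, y, z in mm; "twist": the turn about the tool's x in rad. In form: [{"tx": .., "ty": .., "tz": .., "twist": ..}, ...]. A call has 1 to 12 rows; each row is the pose to reach, as a shift and turn from the pose commanded when the call began, along the tool's axes at that moment; what a row does not reach only later rows make up. A row lasts 1/10 s, in which the tool goes at most 50 mm and 8.59 degrees, less where a joint would pass 70% of its speed; a pose out of reach is approached as far as the arm can. A call with a gripper value outside its range is refused whole. "grip" is the opening in per cent of the stroke, from 0 (shut) to 100 (fully open), set as the call begins (left out, the last holds). The fingers move at their own pace and stop on an object; "force" is the grip in N (left out, the last holds). Time passes only in rows, so rows that repeat a pose let the fingers close. It gives the time, the measured TCP pose, the force and the opening at its end, in the units of the state.
- bot.sense(): the state, without advancing time (a new reading comes with each control period).
- bot.snapshot(name): name is "scene" or "top" or "wrist"; returns a dict with "img" (384x512x3 uint8, red, green, blue), "z_map" (384x512 float32, m along the optical axis (not along the pixel's ray), 0 where there is no reading), "fovy" (degrees; the focal length in pixels is half the picture's height over the tangent of half this angle, whatever the lens; pixels are square), "cx", "cy" (the principal point, pixels), "extrinsics" (4x4, takes a point from camera to world coordinates). Camera axes: x right, y down, z forward; pixel columns grow to the right and rows downward; lengths in m; the calibration is good to about 2 mm. The wrist camera is an equidistant fisheye: a pixel r from the principal point sees the ray r / f radians off the axis. A picture is of the moment at which its call begins.
- bot.job_done(): hands the job in, once; it reports no verdict.
The state is a dict: "time": time; "qpos": joint angles; "qvel": joint speeds; "joint_torque": joint torques, N m; "eef_pos": TCP position; "ee_rot": TCP orientation; "force": force on the tool from outside, world axes, zero at the start; "wrist_torque": the same for the moment, N m; "grip_width": finger opening in m.
Only numpy, scipy, OpenCV 4.12 (cv2) and the standard library are available. Lean on these libraries where they do the work, as an engineer would, in place of code of your own. Each camera call takes 0.05 s, during which the arm holds its last target. There are 200 camera calls.

### The job

The pressure cooker's lid is on but not yet locked. Swing the stirrup bar round clockwise (seen from above) until both hooked ends are home under the pot's lugs, up against their stops, then screw the round black knob on top down clockwise until its slip clutch first gives, stop right there and let go: the seal must be tight, but do not keep grinding the clutch. The pot has to stay standing where it is, do not lean on the lid, and leave the mill, the jar and the cup alone.

Things in the scene. Friction and masses are not known exactly. Their poses are not given: they have to be found in the camera images.
- cooker: steel stirrup pressure cooker, full (about 5 kg in all), standing loose on the bench: pot 220 mm across, 126 mm high to the rim. Origin: centre of its underside, z up. Black side handles along its +x and -x (out to 167 mm, 108 mm high), steel lugs on its +y and -y sides below the rim (out to 131 mm), each with a stop tab on its clockwise side. It slides or turns if pushed with over 20 N.
- pot_handle (a point): point on top of the side handle on the cooker's -x side, 158 mm from the pot's axis, 108 mm above its underside; tells whether the pot has been shifted or turned.
- lid: domed steel lid on the pot, 227 mm across, not to be handled. Origin: on the pot's axis level with the pot's underside. Dome height: 131 mm at the edge, 140 at 85 mm from the axis, 150 near the middle, flat central boss 156. A black weight (26 mm across, top at 173) stands 64 mm out, 26 deg counter-clockwise of the cooker's +x, a brass valve opposite. Its gasket sits up to 1 mm higher or lower.
- stirrup (a joint): angle (rad) the stirrup bar must still turn about the pot's vertical axis: 0 is home, bar along the cooker's y axis, hooks under the lugs, against the stop tabs (a hard stop); positive is counter-clockwise from above. Starts at 0.4 to 0.8. Friction about 0.5 N m (6 N at 85 mm from the axis); it stays where left, and turning the knob does not move it.
- bar_left (a point): mid-width of the stirrup's arm on its +y side, 85 mm from the pot's axis, 167 mm above the pot's underside. The arm is a flat steel strip running outward, 24 mm wide, 7 mm thick, sloping from 175 mm high near the middle to 160 mm at its end 140 mm out, where the hooked leg goes down. Grip it across its width from above or push it sideways; 24 mm of air between it and the lid here.
- bar_right (a point): the same point on the other arm (the stirrup's -y side); turning either arm turns the whole bar.
- knob_center (a point): centre of the round black ribbed knob on the pot's axis, 215 mm above the pot's underside: 54 mm across, 34 mm high (196 to 230). Below it the bar's top is at 178 mm, with a steel collar 38 mm across up to 188 mm. Clockwise from above tightens; it neither rises nor sinks, and may be turned in one or several strokes. Grip with 20 N or more, else the fingers slip on it.
- spindle_end (a point): bright aluminium spindle end, 20 mm across, in the middle of the knob's top, 231 mm above the pot's underside. It carries a red line, the knob a white one. Until the clutch slips they turn together, in line; when it slips the red one stays behind. The thread is self-locking: nothing runs back when the knob is let go, even part-way.
- screw_axis (a point): point on the axis of pot, screw and knob, 126 mm above the pot's underside. How the knob feels: about 0.24 N m at first, for 0.5 to 2.7 rad (unknown beforehand); then the gasket is squeezed and over some 0.6 rad the torque climbs by 0.18 to about 0.42, where the clutch slips; from there it climbs only 0.1 N m per rad. At a standstill thread friction can make it read up to 0.48 lower: compare like with like.
- foot: brass pressure foot, 21 mm across, on the pot's axis under the middle of the bar, which the knob drives down onto the lid's boss, 0.5 to 2.6 mm below it. Origin: on the pot's axis, at the start level with the pot's underside. It presses the lid with about 190 N when the clutch first slips, and with 235 N once the clutch has been ground on for some 0.45 rad.
- pepper_mill: dark wooden pepper mill, 60 mm across, 197 mm tall, standing loose; bystander. Origin: centre of its underside.
- spice_jar: amber glass jar with red cap, 64 mm across, 110 mm tall, standing loose; bystander. Origin: centre of its underside.
- sauce_cup: open steel sauce cup, 84 mm across at the rim, 62 mm tall, standing loose; bystander. Origin: centre of its underside.

How it is judged (in metres and radians):
On the way, in this order (a step that is already met when the one before it is completed fails the run):
1. the stirrup bar is swung home under both lugs, against its stops (within 0.05 rad) (value of joint stirrup below 0.05 rad), for 0.2 s.
2. the knob is screwed down until the foot clamps the lid with over 170 N (the clutch slips at about 190 N), the bar still home (value of joint stirrup below 0.05 rad and contact force between foot and lid above 170 N), for 0.2 s.
At the end, for the whole second after the job is handed in: the stirrup bar home within 0.05 rad, the foot clamping the lid with over 170 N (first slip of the clutch gives about 190 N), the cooker upright, at rest and its handle within 30 mm of where it stood, the three bystanders upright and within 20 mm of where they stood (all of step 2 and angle between cooker's own z axis and vertical below 0.05 rad and distance of pot_handle from where it was at the start of the episode below 0.03 m and linear speed of cooker below 0.02 m/s and angle between each of pepper_mill, spice_jar, sauce_cup's own z axis and vertical below 0.2 rad and distance of each of pepper_mill, spice_jar, sauce_cup from where it was at the start of the episode below 0.02 m); the robot touches nothing.
It fails at once if the clutch is ground on well past the first slip (some 0.45 rad): the foot presses the lid with over 235 N (contact force between foot and lid above 235 N).
It fails at once if the pot is shifted or turned, its handle more than 30 mm from where it stood (distance of pot_handle from where it was at the start of the episode above 0.03 m).
It fails at once if the fingers lean on the lid or its valves with over 10 N (contact force between the fingers and lid above 10 N).
It fails at once if the mill, the jar or the cup is moved by more than 20 mm (distance of any of pepper_mill, spice_jar, sauce_cup from where it was at the start of the episode above 0.02 m).
It also fails if it takes over 72 s, if anything falls off the work surface, if the arm or the gripper's body presses on something with over 40 N, if the wrist force passes 120 N, or if a joint passes its speed limit or range.

## Working session

There is one attempt and no reset: what is moved stays moved. The work goes in short steps, Python scripts to look and compute and a tool call to move; the robot and the scene stay as the last step left them, time stands still between calls to the robot, and variables do not carry over. Pictures are saved under pics/ and viewed, about 8 in all and at most 12, crops included, and the job is handed in when it is done.

Besides the shell and the picture viewer there is one more tool, called after "Emit:" as name([rows], argument=value, ...), one row to a line, values as JSON. arm_command: Moves the arm, as the interface text tells. Its arguments: {"type":"object","properties":{"increments":{"type":"array","items":{"type":"object","properties":{"tx":{"type":"number"},"ty":{"type":"number"},"tz":{"type":"number"},"twist":{"type":"number"}}}},"grip":{"type":"number"},"force":{"type":"number"}},"required":["increments"]}

```bash
mkdir -p pics
cat > h.py <<'E'
import numpy as np, cv2
from workcell import bot
def snap(n):
    s=bot.snapshot(n); s['f']=s['img'].shape[0]/2/np.tan(np.radians(s['fovy'])/2); return s
def pts(s):  # world points per pixel from z_map (pinhole)
    v,u=np.mgrid[0:384,0:512]; z=s['z_map']
    P=np.stack([(u-s['cx'])/s['f']*z,(v-s['cy'])/s['f']*z,z,np.ones_like(z)],-1)
    return (P@s['extrinsics'].T)[...,:3]
def ray(s,u,v,h):
    d=np.array([(u-s['cx'])/s['f'],(v-s['cy'])/s['f'],1]); E=s['extrinsics']
    d=E[:3,:3]@d; o=E[:3,3]; return o+d*(h-o[2])/d[2]
E
python3 - <<'E'
from h import *
for n in('top','scene'):
    s=snap(n); print(n,s['fovy'],s['cx'],s['cy'],s['extrinsics'].round(3).tolist(),(s['z_map']>0).mean())
    np.savez(n+'0.npz',**s)
    if n=='top': a=s['img']
    else: b=s['img']
cv2.imwrite('pics/a.png',cv2.cvtColor(np.vstack([a,b]),cv2.COLOR_RGB2BGR)[:, :])
cv2.imwrite('pics/a.png',cv2.resize(cv2.imread('pics/a.png'),None,fx=.78,fy=.78))
cv2.imwrite('pics/top.png',cv2.cvtColor(cv2.resize(a,(800,600)),cv2.COLOR_RGB2BGR))
cv2.imwrite('pics/scene.png',cv2.cvtColor(cv2.resize(b,(800,600)),cv2.COLOR_RGB2BGR))
print(bot.sense())
E
```

```text
top 54.668532080620366 254.55078753891948 184.80097519792662 [[-0.012, -0.984, 0.18, 0.399], [-1.0, 0.015, 0.016, 0.01], [-0.019, -0.179, -0.984, 1.081], [0.0, 0.0, 0.0, 1.0]] 0.9959055582682291
scene 57.84565954591717 248.41918771013593 190.2345182689533 [[-0.755, 0.459, -0.468, 0.96], [0.655, 0.513, -0.555, 0.526], [-0.015, -0.726, -0.688, 0.782], [0.0, 0.0, 0.0, 1.0]] 0.9961344401041666
{'time': 0.1, 'qpos': array([ 6.08416411e+01,  5.03556860e+00,  7.86156677e+01,  5.14037046e-04,
        9.64622895e+01, -5.90738793e+00]), 'qvel': array([ 0.08295314, -0.11087076, -0.24324809,  0.0669072 , -0.01137838,
        0.04231639]), 'joint_torque': array([ 1.80398583e-03, -3.41248906e+01, -3.03302407e+01,  7.18948245e-02,
        3.03803163e-02, -1.24592216e-04]), 'eef_pos': array([0.2168803 , 0.50489921, 0.20441829]), 'ee_rot': array([[-9.73171730e-04,  3.94757548e-01,  9.18784812e-01],
       [-1.72596457e-03,  9.18783216e-01, -3.94758691e-01],
       [-9.99998037e-01, -1.96995803e-03, -2.12796310e-04]]), 'force': array([ 0.12497507,  0.51871666, -0.15691275]), 'wrist_torque': array([ 0.06952653, -0.00306658, -0.05312079]), 'grip_width': 0.09408146457716692}
```

View pics/top.png

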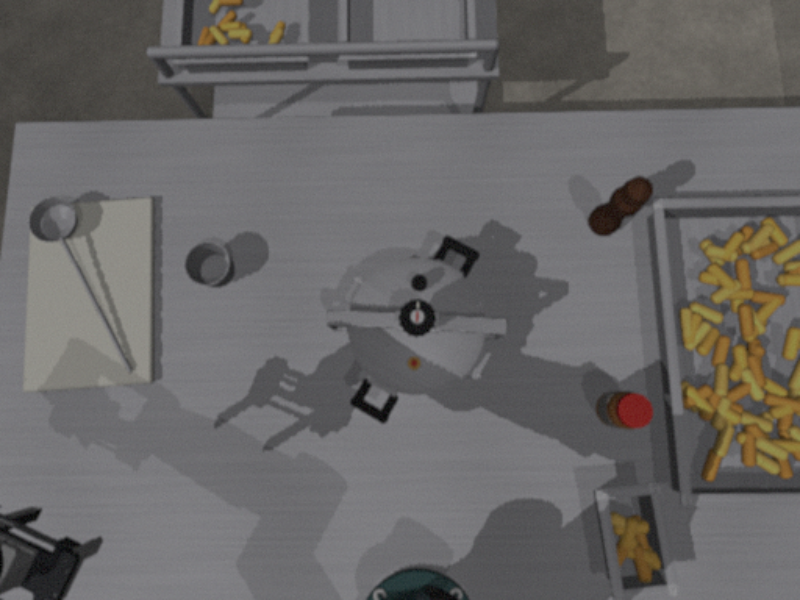

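View pics/scene.png

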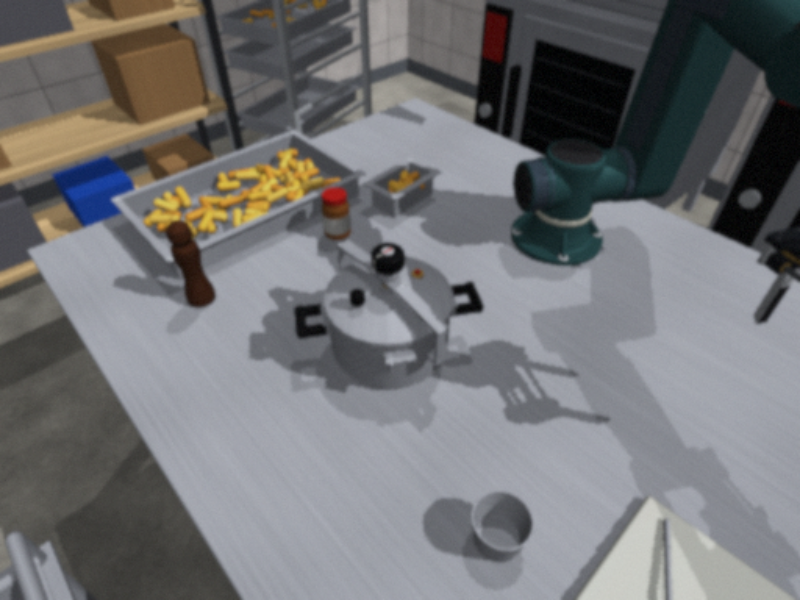

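The top view shows the cooker's knob at (417,317). The weight at (420,283) identifies the handle at (457,255) as the cooker's +x side, with the other handle at (375,400). The bar runs from (335,317) to (505,325). The cup is at left, and the mill and jar are at right, well clear. Next I measure all of these.

Run:
```python
from h import *
T=dict(np.load('top0.npz')); S=dict(np.load('scene0.npz'))
def blobs(s,z0,z1,c=None,r=.2,extra=None):
    P=pts(s); m=(P[...,2]>z0)&(P[...,2]<z1)
    if c is not None: m&=np.hypot(P[...,0]-c[0],P[...,1]-c[1])<r
    if extra is not None: m&=extra
    n,l,st,ce=cv2.connectedComponentsWithStats(m.astype(np.uint8))
    return [(st[i,4],ce[i].round(1),np.median(P[l==i],0).round(4),P[l==i].mean(0).round(4)) for i in range(1,n) if st[i,4]>15]
P=pts(T); u,v=int(417*.64),int(317*.64); print('mid',P[v-8:v+9:2,u].round(4))
c=P[v,u,:2]
for n,s in(('top',T),('scene',S)):
    g=s['img'].max(2)
    print(n,'knob',blobs(s,.215,.245,c,.06))
    print(n,'handles',blobs(s,.095,.12,c,.2,g<60))
    print(n,'weight',blobs(s,.163,.19,c,.085,g<60))
    P=pts(s); rr=np.hypot(P[...,0]-c[0],P[...,1]-c[1])
    m=(P[...,2]>.152)&(P[...,2]<.185)&(rr>.05)&(rr<.15)&(g>70)
    q=P[m]; 
    print(n,'bar pts',m.sum())
    for sg in(1,-1):
        w=q[(q[:,1]-c[1])*sg>0.04]
        w=w[np.abs(w[:,0]-np.median(w[:,0]))<.06]
        if len(w)>10:
            vx,vy,x0,y0=cv2.fitLine(w[:,:2].astype(np.float32),cv2.DIST_HUBER,0,.01,.01).ravel()
            print(sg,len(w),w.mean(0).round(4),'dir',np.degrees(np.arctan2(vy,vx)).round(1),'z range',w[:,2].min(),w[:,2].max())
# triangulated knob check: ray at 0.231 plane of spindle
k=T['img'].astype(int)
```

```text
mid [[ 0.5322 -0.0026  0.2299]
 [ 0.5275 -0.0025  0.2295]
 [ 0.5224 -0.0024  0.2329]
 [ 0.5177 -0.0023  0.2328]
 [ 0.5131 -0.0022  0.233 ]
 [ 0.5083 -0.0021  0.2339]
 [ 0.5043 -0.0021  0.2288]
 [ 0.4999 -0.0021  0.227 ]
 [ 0.4953 -0.002   0.2269]]
top knob [(np.int32(424), array([266.5, 202.5]), array([ 0.5129, -0.0027,  0.2293]), array([ 0.5125, -0.0033,  0.229 ]))]
top handles [(np.int32(274), array([293.1, 161.9]), array([ 0.6398, -0.0841,  0.1056]), array([ 0.6382, -0.0788,  0.1055])), (np.int32(281), array([237.7, 257.9]), array([0.3835, 0.076 , 0.1062]), array([0.386 , 0.0716, 0.106 ]))]
top weight [(np.int32(74), array([267.9, 180.4]), array([ 0.576 , -0.009 ,  0.1724]), array([ 0.5755, -0.0089,  0.1722]))]
top bar pts 751
1 357 [0.5193 0.0925 0.1689] dir 87.1 z range 0.15408510608111714 0.17748155550428857
-1 373 [ 0.5069 -0.0981  0.1692] dir 86.3 z range 0.15954210111227274 0.17912414171216795
scene knob [(np.int32(284), array([247.9, 163.4]), array([0.5192, 0.0035, 0.2282]), array([0.5187, 0.0024, 0.2268]))]
scene handles [(np.int32(195), array([299.2, 191. ]), array([0.3909, 0.0818, 0.1044]), array([0.3936, 0.0763, 0.1036])), (np.int32(253), array([196.5, 205.2]), array([ 0.6443, -0.0729,  0.1043]), array([ 0.6425, -0.0714,  0.1036]))]
scene weight [(np.int32(64), array([228.3, 189.2]), array([ 0.5802, -0.0038,  0.1712]), array([ 0.5799, -0.0052,  0.1702]))]
scene bar pts 524
1 333 [0.5216 0.0966 0.1671] dir 86.9 z range 0.1522583647131579 0.17664919052582784
-1 178 [ 0.5102 -0.0984  0.1677] dir 84.6 z range 0.15200044552102332 0.17555619647436482
```

Emit:
arm_command([
  {"tx": -50},
  {"tx": -100},
  {"tx": -145},
  {"tx": -145, "ty": -30, "tz": 40},
  {"tx": -145, "ty": -60, "tz": 80},
  {"tx": -145, "ty": -90, "tz": 120},
  {"tx": -145, "ty": -120, "tz": 160},
  {"tx": -145, "ty": -150, "tz": 200, "twist": 0.13},
], grip=0, force=25)

```text
invalid input
```

Emit:
arm_command([
  {"ty": -1},
  {"ty": -1},
])

```text
invalid input
```

Emit:
arm_command([
  {"tx": -50, "ty": 0, "tz": 0, "twist": 0},
  {"tx": -100, "ty": 0, "tz": 0, "twist": 0},
  {"tx": -145, "ty": 0, "tz": 0, "twist": 0},
  {"tx": -145, "ty": -30, "tz": 40, "twist": 0},
  {"tx": -145, "ty": -60, "tz": 80, "twist": 0},
  {"tx": -145, "ty": -90, "tz": 120, "twist": 0},
  {"tx": -145, "ty": -120, "tz": 160, "twist": 0},
  {"tx": -145, "ty": -150, "tz": 200, "twist": 0.1},
  {"tx": -145, "ty": -180, "tz": 240, "twist": 0.13},
], grip=0, force=25)

```text
time: 1.0
eef_pos: [0.3669, 0.2434, 0.3501]
ee_rot: [[-0.0, 0.512, 0.859], [-0.0, 0.859, -0.512], [-1.0, -0.0, -0.0]]
force: [0.5, 0.1, -0.2]
grip_width: 0.0256
```

Emit:
arm_command([
  {"tx": 0, "ty": -20, "tz": 40, "twist": 0},
  {"tx": 0, "ty": -40, "tz": 80, "twist": 0},
  {"tx": 0, "ty": -60, "tz": 120, "twist": 0},
  {"tx": 0, "ty": -85, "tz": 160, "twist": 0},
  {"tx": 0, "ty": -110, "tz": 200, "twist": 0},
  {"tx": 0, "ty": -125, "tz": 235, "twist": 0},
  {"tx": 0, "ty": -133, "tz": 252, "twist": 0},
  {"tx": 0, "ty": -133, "tz": 252, "twist": 0},
  {"tx": 0, "ty": -133, "tz": 252, "twist": 0},
])

```text
time: 1.9
eef_pos: [0.515, 0.003, 0.3502]
ee_rot: [[-0.001, 0.51, 0.86], [0.001, 0.86, -0.51], [-1.0, 0.0, -0.001]]
force: [-0.2, 0.5, 0.1]
grip_width: 0.0004
```

```bash
cat >> h.py <<'E'
def fpts(s):  # fisheye: per-pixel world points
    v,u=np.mgrid[0:384,0:512].astype(float); x=u-s['cx']; y=v-s['cy']; r=np.hypot(x,y)+1e-9; t=np.clip(r/s['f'],0,1.5)
    z=s['z_map']; k=np.tan(t)/r
    P=np.stack([x*k*z,y*k*z,z,np.ones_like(z)],-1); return (P@s['extrinsics'].T)[...,:3]
def save(n,im,sz=(800,600)): cv2.imwrite('pics/'+n,cv2.cvtColor(cv2.resize(im,sz),cv2.COLOR_RGB2BGR))
E
python3 - <<'E'
from h import *
s=snap('wrist'); np.savez('wrist1.npz',**s); print(s['fovy'],s['f'],s['cx'],s['cy'],s['extrinsics'].round(3).tolist()); save('w1.png',s['img']); q=bot.sense(); print(q['eef_pos'],q['force'],q['wrist_torque'])
P=fpts(s); c=np.array([.515,0])
m=(P[...,2]>.215)&(P[...,2]<.245)&(np.hypot(*(P[...,:2]-c).transpose(2,0,1))<.06)
print(m.sum(),P[m].mean(0),np.median(P[m],0),P[m].min(0),P[m].max(0))
E
```

```text
65.70646984690485 297.3186396354542 255.47864637258527 191.43060361509725 [[0.51, 0.832, 0.216, 0.453], [0.86, -0.494, -0.128, 0.042], [0.0, 0.251, -0.968, 0.531], [0.0, 0.0, 0.0, 1.0]]
[0.51481761 0.00346379 0.35071988] [ 0.04746138 -0.04427616  0.24083192] [0.00330047 0.0265806  0.02745899]
2063 [ 0.51296696 -0.00158026  0.23031933] [ 0.51277277 -0.00130665  0.23085308] [ 0.48682825 -0.02968051  0.21525951] [0.54205195 0.02494561 0.234125  ]
```

View pics/w1.png

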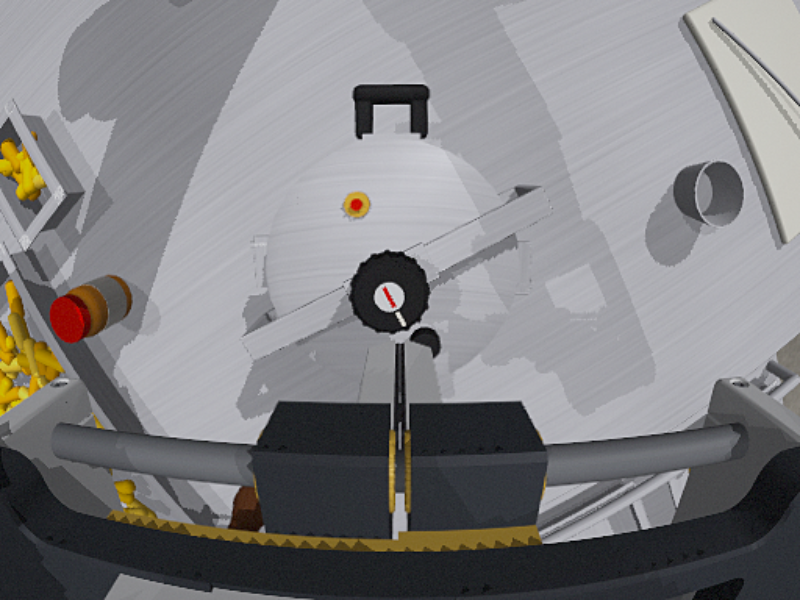

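Emit:
arm_command([
  {"tx": 0, "ty": 20, "tz": -30, "twist": 0},
  {"tx": 0, "ty": 45, "tz": -60, "twist": 0},
  {"tx": 20, "ty": 55, "tz": -68, "twist": 0},
  {"tx": 60, "ty": 55, "tz": -68, "twist": 0},
  {"tx": 100, "ty": 55, "tz": -68, "twist": 0},
  {"tx": 130, "ty": 55, "tz": -68, "twist": 0},
  {"tx": 155, "ty": 55, "tz": -68, "twist": 0},
  {"tx": 175, "ty": 55, "tz": -68, "twist": 0},
  {"tx": 190, "ty": 55, "tz": -68, "twist": 0},
  {"tx": 195, "ty": 55, "tz": -68, "twist": 0},
  {"tx": 195, "ty": 55, "tz": -68, "twist": 0},
])

```text
time: 3.05
eef_pos: [0.4845, 0.0849, 0.1555]
ee_rot: [[-0.0, 0.51, 0.86], [0.0, 0.86, -0.51], [-1.0, 0.0, -0.0]]
force: [-0.2, 0.9, 0.4]
grip_width: 0.0005
```

Now push; stop about 12 mm short of home first.

Emit:
arm_command([
  {"tx": 0, "ty": 2, "tz": 4, "twist": 0},
  {"tx": 0, "ty": 4, "tz": 8, "twist": 0},
  {"tx": 0, "ty": 6, "tz": 12, "twist": 0},
  {"tx": 0, "ty": 8, "tz": 16, "twist": 0},
  {"tx": 0, "ty": 10, "tz": 20, "twist": 0},
  {"tx": 0, "ty": 12, "tz": 24, "twist": 0},
  {"tx": 0, "ty": 14, "tz": 28, "twist": 0},
  {"tx": 0, "ty": 16, "tz": 32, "twist": 0},
  {"tx": 0, "ty": 18, "tz": 35, "twist": 0},
  {"tx": 0, "ty": 19, "tz": 38, "twist": 0},
])

```text
time: 4.05
eef_pos: [0.5266, 0.0811, 0.1563]
ee_rot: [[-0.003, 0.511, 0.86], [0.0, 0.86, -0.511], [-1.0, -0.001, -0.002]]
force: [-5.6, -0.9, 3.7]
grip_width: 0.0004
```

```bash
cat > chk.py <<'E'
from h import *
s=snap('wrist'); P=fpts(s); c=np.array([.5145,-.0015]); q=bot.sense()
g=s['img'].max(2); X=P[...,:2]-c; r=np.hypot(X[...,0],X[...,1])
a=np.array([.511,.860]);b=np.array([.860,-.511])
L=X@a; W=X@b
for sg in(1,-1):
    m=(P[...,2]>.156)&(P[...,2]<.182)&(L*sg>.045)&(L*sg<.12)&(np.abs(W)<.07)&(g>70)
    w=P[m][:,:2].astype(np.float32)
    if len(w)>20:
        vx,vy,x0,y0=cv2.fitLine(w,cv2.DIST_HUBER,0,.01,.01).ravel(); print('bar',sg,len(w),w.mean(0),np.degrees(np.arctan2(vy,vx))%180)
m=(P[...,2]>.09)&(P[...,2]<.118)&(r>.115)&(r<.19)&(W<0)&(g<70); print('handle -x',m.sum(),P[m].mean(0),np.degrees(np.arctan2(*(c-P[m].mean(0)[:2])[::-1])))
print('pos',q['eef_pos'],'F tool z',q['force'][:2]@b,'tool y',q['force'][:2]@a,'z',q['force'][2],q['wrist_torque'])
np.savez('last.npz',**s)
E
python3 chk.py
```

```text
bar 1 965 [0.5352896  0.09566691] 32.25124
bar -1 175 [ 0.48313037 -0.04733534] 65.46581
handle -x 3303 [0.39661648 0.07554078 0.10639514] -33.165944445931515
pos [0.52708678 0.08103284 0.15623125] F tool z -4.958841059611967 tool y -2.024766696170658 z 2.82271691365615 [0.02803996 0.85627061 0.06241302]
```

Emit:
arm_command([
  {"tx": 0, "ty": 1, "tz": 2, "twist": 0},
  {"tx": 0, "ty": 1, "tz": 4, "twist": 0},
  {"tx": 0, "ty": 2, "tz": 6, "twist": 0},
  {"tx": 0, "ty": 2, "tz": 8, "twist": 0},
  {"tx": 0, "ty": 2, "tz": 9, "twist": 0},
  {"tx": 0, "ty": 2, "tz": 9, "twist": 0},
])

```text
time: 4.7
eef_pos: [0.5355, 0.0786, 0.156]
ee_rot: [[-0.002, 0.51, 0.86], [0.001, 0.86, -0.51], [-1.0, -0.0, -0.002]]
force: [-5.7, 1.4, 3.4]
grip_width: 0.0004
```

```bash
python3 chk.py
```

```text
bar 1 932 [0.54028046 0.08653002] 31.424032
bar -1 543 [ 0.47414336 -0.06072962] 55.9507
handle -x 3261 [0.39586924 0.07517777 0.10627603] -32.87686998557148
pos [0.53552494 0.07866366 0.15600856] F tool z -4.171821663913658 tool y -2.053655149840302 z 3.3267355311969897 [0.21424845 0.91511742 0.03151837]
```

Emit:
arm_command([
  {"tx": 0, "ty": 0, "tz": 1, "twist": 0},
  {"tx": 0, "ty": 0, "tz": 2, "twist": 0},
  {"tx": 0, "ty": 0, "tz": 3, "twist": 0},
  {"tx": 0, "ty": 0, "tz": 4, "twist": 0},
  {"tx": 0, "ty": 0, "tz": 4, "twist": 0},
])

```text
time: 5.25
eef_pos: [0.5372, 0.0779, 0.1561]
ee_rot: [[-0.006, 0.51, 0.86], [0.003, 0.86, -0.51], [-1.0, 0.0, -0.007]]
force: [-9.8, 3.3, 5.2]
grip_width: 0.0004
```

```bash
sed -i "s/^np.savez.*/&\nsave('last.png',s['img'])/" chk.py; python3 chk.py
```

```text
bar 1 945 [0.5409929  0.08372401] 35.17758
bar -1 672 [ 0.47069535 -0.06419066] 56.54742
handle -x 3233 [0.39575267 0.07512219 0.10624377] -32.832294486769754
pos [0.53720293 0.0779183  0.15606127] F tool z -10.684175969841675 tool y -1.475592557074127 z 4.943439263430472 [0.69110971 1.69838668 0.02832799]
```

View pics/last.png

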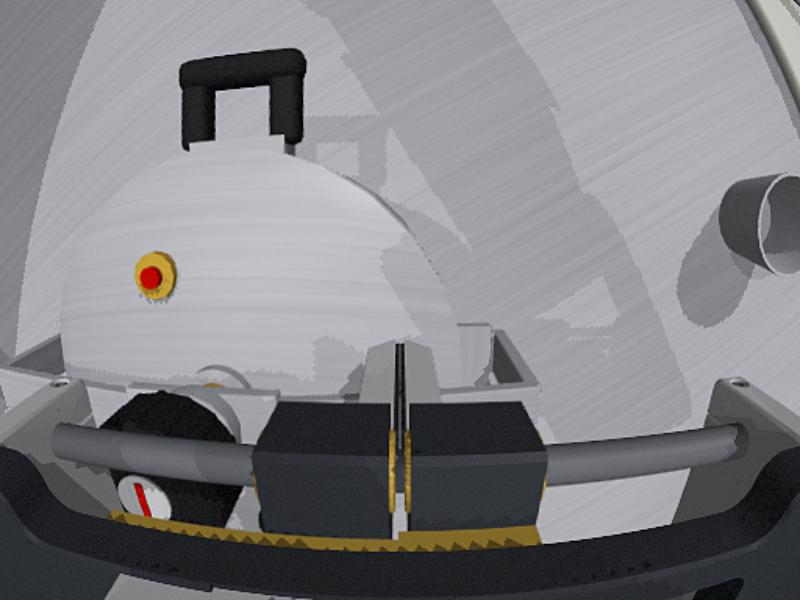

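Emit:
arm_command([
  {"tx": 0, "ty": 0, "tz": 1, "twist": 0},
  {"tx": 0, "ty": 0, "tz": 1, "twist": 0},
  {"tx": 0, "ty": 0, "tz": 1, "twist": 0},
])

```text
time: 5.6
eef_pos: [0.5372, 0.0779, 0.156]
ee_rot: [[-0.007, 0.509, 0.861], [0.004, 0.861, -0.509], [-1.0, -0.0, -0.009]]
force: [-11.4, 4.1, 6.2]
grip_width: 0.0006
```

The last view shows the bar's end leg at (515,355) against the lug at (475,350). The tip no longer advances while the force rises, so the bar is on its hard stop. I back off and rise.

Emit:
arm_command([
  {"tx": 0, "ty": 0, "tz": -8, "twist": 0},
  {"tx": 0, "ty": 0, "tz": -18, "twist": 0},
  {"tx": -20, "ty": 0, "tz": -25, "twist": 0},
  {"tx": -60, "ty": 0, "tz": -25, "twist": 0},
  {"tx": -105, "ty": 0, "tz": -25, "twist": 0},
  {"tx": -150, "ty": -20, "tz": -20, "twist": 0},
  {"tx": -175, "ty": -60, "tz": -25, "twist": 0},
  {"tx": -185, "ty": -80, "tz": -35, "twist": 0},
  {"tx": -185, "ty": -80, "tz": -40, "twist": 0},
  {"tx": -185, "ty": -80, "tz": -40, "twist": 0},
], grip=100)

```text
time: 6.6
eef_pos: [0.4652, 0.0276, 0.3408]
ee_rot: [[0.002, 0.511, 0.86], [0.0, 0.86, -0.511], [-1.0, 0.001, 0.002]]
force: [0.5, -0.0, 0.3]
grip_width: 0.0769
```

```bash
cat >> chk.py <<'E'
print('q',q['qpos'].round(1))
m=(P[...,2]>.224)&(P[...,2]<.24)&(r<.05)
if m.sum()>50:
    print('knob mean',P[m].mean(0)); (u,v),rad=cv2.minEnclosingCircle(np.argwhere(m)[:,::-1].astype(np.int32)); print(u,v,rad,P[int(v),int(u)])
    k=cv2.minEnclosingCircle(P[m][:,:2].astype(np.float32)); print('circ',k)
    m2=m&(g>90); m2&=cv2.morphologyEx(m2.astype(np.uint8),cv2.MORPH_OPEN,np.ones((5,5)))>0; print('spindle',m2.sum(),P[m2].mean(0))
E
python3 chk.py
```

```text
bar 1 786 [0.55245495 0.06775521] 63.882313
bar -1 748 [ 0.47209823 -0.06905212] 57.898186
handle -x 1090 [0.39418498 0.07177012 0.10705959] -31.340814328245607
pos [0.46532132 0.02781401 0.33974932] F tool z 0.2507798589973057 tool y 0.21449236928062657 z -0.029419824369144892 [ 0.0453017  -0.01473309 -0.03510321]
q [ -3.6  -5.   73.4   0.  111.6 -62.9]
knob mean [ 0.51268388 -0.00156458  0.23058351]
252.5 239.27777099609375 25.558191299438477 [ 0.5108225  -0.00130728  0.23266626]
circ ((0.5146192908287048, -0.0029694733675569296), 0.028140941634774208)
spindle 269 [ 0.51426439 -0.00262298  0.23189108]
```

View pics/last.png

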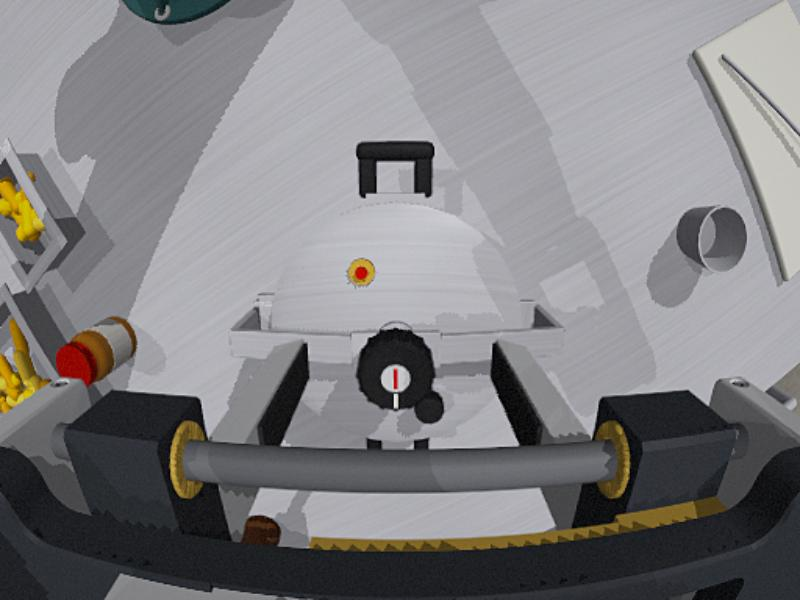

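The bar is square to the handle axis with its hooks at the lugs. The red and white lines are aligned at (397,380). I move over the knob with the wrist pre-turned counter-clockwise.

Emit:
arm_command([
  {"tx": 0, "ty": 0, "tz": 20, "twist": -0.12},
  {"tx": 0, "ty": 0, "tz": 40, "twist": -0.26},
  {"tx": 0, "ty": -0.5, "tz": 57.5, "twist": -0.4},
  {"tx": 0, "ty": -0.5, "tz": 57.5, "twist": -0.54},
  {"tx": 0, "ty": -0.5, "tz": 57.5, "twist": -0.68},
  {"tx": 0, "ty": -0.5, "tz": 57.5, "twist": -0.82},
  {"tx": 0, "ty": -0.5, "tz": 57.5, "twist": -0.96},
  {"tx": 0, "ty": -0.5, "tz": 57.5, "twist": -1.1},
  {"tx": 0, "ty": -0.5, "tz": 57.5, "twist": -1.2},
  {"tx": 0, "ty": -0.5, "tz": 57.5, "twist": -1.2},
  {"tx": 0, "ty": -0.5, "tz": 57.5, "twist": -1.2},
])

```text
time: 7.75
eef_pos: [0.5147, -0.0019, 0.3389]
ee_rot: [[-0.002, -0.615, 0.788], [0.0, 0.788, 0.615], [-1.0, 0.002, -0.002]]
force: [-1.1, -0.0, -0.5]
grip_width: 0.094
```

```bash
python3 chk.py|tail -6
```

```text
pos [ 0.51459062 -0.00198125  0.33933887] F tool z -0.14045767224211542 tool y -0.049266021068921015 z 0.25241540105938914 [ 0.01795228 -0.00474144 -0.01432511]
q [  -6.5    1.3   67.3    0.   111.5 -134.5]
knob mean [ 0.5135151  -0.00345804  0.23063133]
253.78225708007812 186.06570434570312 27.28647804260254 [ 0.51385271 -0.00420974  0.23141102]
circ ((0.5146806836128235, -0.0029163674917072058), 0.027915986254811287)
spindle 290 [ 0.51443702 -0.00289059  0.23207446]
```

Emit:
arm_command([
  {"tx": 30, "ty": -0.7, "tz": -0.6, "twist": 0},
  {"tx": 65, "ty": -0.7, "tz": -0.6, "twist": 0},
  {"tx": 95, "ty": -0.7, "tz": -0.6, "twist": 0},
  {"tx": 120, "ty": -0.7, "tz": -0.6, "twist": 0},
  {"tx": 135, "ty": -0.7, "tz": -0.6, "twist": 0},
  {"tx": 141, "ty": -0.7, "tz": -0.6, "twist": 0},
  {"tx": 141, "ty": -0.7, "tz": -0.6, "twist": 0},
])

```text
time: 8.5
eef_pos: [0.5142, -0.0033, 0.1991]
ee_rot: [[-0.001, -0.616, 0.788], [0.0, 0.788, 0.616], [-1.0, 0.001, -0.0]]
force: [-0.3, -0.3, 1.3]
grip_width: 0.094
```

Emit:
arm_command([
  {"tx": 0, "ty": 0, "tz": 0, "twist": 0},
  {"tx": 0, "ty": 0, "tz": 0, "twist": 0},
  {"tx": 0, "ty": 0, "tz": 0, "twist": 0},
  {"tx": 0, "ty": 0, "tz": 0, "twist": 0},
  {"tx": 0, "ty": 0, "tz": 0, "twist": 0},
  {"tx": 0, "ty": 0, "tz": 0, "twist": 0},
], grip=35, force=35)

```text
time: 9.1
eef_pos: [0.5147, -0.0037, 0.1998]
ee_rot: [[0.001, -0.616, 0.788], [-0.001, 0.788, 0.616], [-1.0, -0.001, 0.0]]
force: [1.0, -2.3, 1.1]
grip_width: 0.0531
```

```bash
python3 chk.py|grep -v bar; python3 -c "
from workcell import bot;q=bot.sense();print(q['force'],q['wrist_torque'],q['grip_width'],q['ee_rot'])"
```

```text
handle -x 1929 [0.38746455 0.0685827  0.10645792] -28.884569545139072
pos [ 0.51470489 -0.00369313  0.19978149] F tool z 2.559805284453649 tool y 0.2015385517016226 z 1.2828008806282125 [-0.05115842 -0.1329128  -0.04174234]
q [  -6.7    0.5   83.9   -0.    95.6 -134.8]
knob mean [ 0.51197094 -0.00467119  0.23079594]
255.00341796875 241.0 73.00353240966797 [ 0.51010231 -0.00638061  0.2325577 ]
circ ((0.5081953406333923, -0.007544451393187046), 0.03876585513353348)
spindle 1456 [ 0.51337704 -0.00458758  0.23208694]
[ 2.30275846 -1.13391979  1.28280088] [-0.05115842 -0.1329128  -0.04174234] 0.05365224108876584 [[ 1.18276691e-03 -6.16227426e-01  7.87567369e-01]
 [-6.00049481e-04  7.87567341e-01  6.16228305e-01]
 [-9.99999121e-01 -1.20143384e-03  5.61741641e-04]]
```

View pics/last.png

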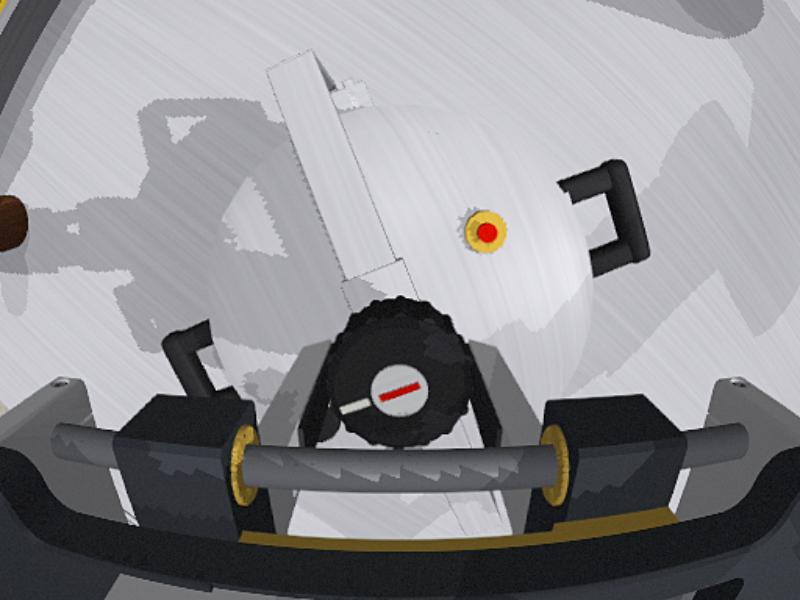

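Gripped at 53 mm. The spindle's red line at (398,392) and the white one at (355,405) are both visible and in line, so I write a slip meter and start turning.

```bash
cat > slip.py <<'E'
from h import *
q=bot.sense(); s=snap('wrist'); q2=bot.sense()
I=s['img'].astype(int); E=s['extrinsics']; R=q['ee_rot']
v,u=np.mgrid[0:384,0:512].astype(float); x=u-s['cx']; y=v-s['cy']; r=np.hypot(x,y)+1e-9; t=r/s['f']
d=np.stack([np.sin(t)*x/r,np.sin(t)*y/r,np.cos(t)],-1)@E[:3,:3].T; o=E[:3,3]
P=o+d*((.231-o[2])/d[...,2])[...,None]; c=np.array([.5145,-.003])
X=P[...,:2]-c; rad=np.hypot(X[...,0],X[...,1]); yaw=np.arctan2(R[1,1],R[0,1])
red=(I[...,0]-I[...,1]>70)&(rad<.015)
sp=(I.min(2)>110)&(rad<.016); n,l,st,_=cv2.connectedComponentsWithStats((red|sp).astype(np.uint8))
k=1+st[1:,4].argmax(); c2=P[l==k][:,:2].mean(0)
wt=(I.min(2)>130)&(np.hypot(*(P[...,:2]-c2).transpose(2,0,1))>.0125)&(np.hypot(*(P[...,:2]-c2).transpose(2,0,1))<.025)
n,l,st,_=cv2.connectedComponentsWithStats(wt.astype(np.uint8)); k=1+st[1:,4].argmax(); w=P[l==k][:,:2]
f=lambda p:cv2.fitLine(p.astype(np.float32),cv2.DIST_L2,0,.001,.001).ravel()
a=f(P[red][:,:2]); b=w.mean(0)-c2
ra=np.arctan2(a[1],a[0])-yaw; wa=np.arctan2(b[1],b[0])-yaw; W=lambda z,m:(z+m/2)%m-m/2
print('t %.2f yaw %.3f | red-tool %.3f white-tool %.3f red-white %.3f | npx %d %d c %s'%(q['time'],yaw,W(ra,np.pi),W(wa,np.pi*2),W(ra-wa,np.pi),red.sum(),len(w),c2.round(4)))
print('Mz %.3f -> %.3f after hold'%(q['wrist_torque'][2],q2['wrist_torque'][2]),'F',q['force'].round(1),'pos',q['eef_pos'].round(4),'grip',q['grip_width'].round(4),'q6',q['qpos'][5].round(1))
E
python3 slip.py
```

```text
t 9.15 yaw 2.235 | red-tool 0.375 white-tool -2.764 red-white -0.003 | npx 118 88 c [ 0.5147 -0.0025]Traceback (most recent call last):
  File "slip.py", line 17, in <module>
    print('Mz %.3f -> %.3f after hold'%(q['wrist_torque'][2],q2['wrist_torque'][2]),'F',q['force'].round(1),'pos',q['eef_pos'].round(4),'grip',q['grip_width'].round(4),'q6',q['qpos'][5].round(1))
                                                                                                                                               ^^^^^^^^^^^^^^^^^^^^^
AttributeError: 'float' object has no attribute 'round'
```

Emit:
arm_command([
  {"tx": 0, "ty": 0, "tz": 0, "twist": 0.05},
  {"tx": 0, "ty": 0, "tz": 0, "twist": 0.1},
  {"tx": 0, "ty": 0, "tz": 0, "twist": 0.15},
  {"tx": 0, "ty": 0, "tz": 0, "twist": 0.2},
  {"tx": 0, "ty": 0, "tz": 0, "twist": 0.25},
  {"tx": 0, "ty": 0, "tz": 0, "twist": 0.3},
  {"tx": 0, "ty": 0, "tz": 0, "twist": 0.35},
  {"tx": 0, "ty": 0, "tz": 0, "twist": 0.4},
])

```text
time: 10.0
eef_pos: [0.5149, -0.0041, 0.1997]
ee_rot: [[0.001, -0.259, 0.966], [-0.001, 0.966, 0.259], [-1.0, -0.002, 0.001]]
force: [2.1, -3.3, 0.2]
grip_width: 0.0534
```

```bash
python3 slip.py
```

```text
t 10.00 yaw 1.833 | red-tool 0.373 white-tool -2.756 red-white -0.013 | npx 119 81 c [ 0.5147 -0.0026]Traceback (most recent call last):
  File "slip.py", line 17, in <module>
    print('Mz %.3f -> %.3f after hold'%(q['wrist_torque'][2],q2['wrist_torque'][2]),'F',q['force'].round(1),'pos',q['eef_pos'].round(4),'grip',q['grip_width'].round(4),'q6',q['qpos'][5].round(1))
                                                                                                                                               ^^^^^^^^^^^^^^^^^^^^^
AttributeError: 'float' object has no attribute 'round'
```

The meter reads to about 0.01 rad and the fingers hold the knob. I keep turning.

```bash
sed -i "s/q\['grip_width'\].round(4)/round(q['grip_width'],4)/" slip.py
```

Emit:
arm_command([
  {"tx": 0, "ty": 0, "tz": 0, "twist": 0.05},
  {"tx": 0, "ty": 0, "tz": 0, "twist": 0.1},
  {"tx": 0, "ty": 0, "tz": 0, "twist": 0.15},
  {"tx": 0, "ty": 0, "tz": 0, "twist": 0.2},
  {"tx": 0, "ty": 0, "tz": 0, "twist": 0.25},
  {"tx": 0, "ty": 0, "tz": 0, "twist": 0.3},
  {"tx": 0, "ty": 0, "tz": 0, "twist": 0.35},
  {"tx": 0, "ty": 0, "tz": 0, "twist": 0.4},
])

```text
time: 10.85
eef_pos: [0.5149, -0.0045, 0.1998]
ee_rot: [[0.002, 0.137, 0.991], [-0.002, 0.991, -0.137], [-1.0, -0.002, 0.002]]
force: [1.0, -5.6, 0.7]
grip_width: 0.0531
```

```bash
python3 slip.py
```

```text
t 10.85 yaw 1.433 | red-tool 0.380 white-tool -2.760 red-white -0.001 | npx 121 90 c [ 0.5148 -0.0027]
Mz 0.251 -> 0.023 after hold F [ 1.  -5.6  0.7] pos [ 0.5149 -0.0045  0.1998] grip 0.0531 q6 -88.9
```

Emit:
arm_command([
  {"tx": 0, "ty": -1, "tz": 0, "twist": 0.05},
  {"tx": 0, "ty": -1.5, "tz": 0, "twist": 0.1},
  {"tx": 0, "ty": -1.5, "tz": 0, "twist": 0.15},
  {"tx": 0, "ty": -1.5, "tz": 0, "twist": 0.2},
  {"tx": 0, "ty": -1.5, "tz": 0, "twist": 0.25},
  {"tx": 0, "ty": -1.5, "tz": 0, "twist": 0.3},
])

```text
time: 11.5
eef_pos: [0.5148, -0.005, 0.1998]
ee_rot: [[0.002, 0.422, 0.907], [-0.0, 0.907, -0.422], [-1.0, 0.0, 0.002]]
force: [3.3, -1.1, 0.3]
grip_width: 0.0535
```

```bash
python3 slip.py
```

```text
t 11.50 yaw 1.135 | red-tool 0.382 white-tool -2.761 red-white 0.001 | npx 121 90 c [ 0.5148 -0.0027]
Mz 0.231 -> -0.024 after hold F [ 3.3 -1.1  0.3] pos [ 0.5148 -0.005   0.1998] grip 0.0535 q6 -71.9
```

Emit:
arm_command([
  {"tx": 0, "ty": 0, "tz": 0.5, "twist": 0.05},
  {"tx": 0, "ty": 0, "tz": 0.5, "twist": 0.1},
  {"tx": 0, "ty": 0, "tz": 0.5, "twist": 0.15},
  {"tx": 0, "ty": 0, "tz": 0.5, "twist": 0.2},
  {"tx": 0, "ty": 0, "tz": 0.5, "twist": 0.25},
  {"tx": 0, "ty": 0, "tz": 0.5, "twist": 0.3},
])

```text
time: 12.15
eef_pos: [0.5147, -0.0052, 0.1998]
ee_rot: [[0.001, 0.671, 0.742], [-0.001, 0.742, -0.671], [-1.0, -0.0, 0.001]]
force: [1.6, -1.3, 1.7]
grip_width: 0.0534
```

```bash
python3 slip.py
```

```text
t 12.15 yaw 0.836 | red-tool 0.382 white-tool -2.758 red-white -0.002 | npx 121 90 c [ 0.5147 -0.0027]
Mz 0.277 -> 0.056 after hold F [ 1.6 -1.3  1.7] pos [ 0.5147 -0.0052  0.1998] grip 0.0534 q6 -54.8
```

Emit:
arm_command([
  {"tx": 0, "ty": 0, "tz": 0, "twist": 0.05},
  {"tx": 0, "ty": 0, "tz": 0, "twist": 0.1},
  {"tx": 0, "ty": 0, "tz": 0, "twist": 0.15},
  {"tx": 0, "ty": 0, "tz": 0, "twist": 0.2},
  {"tx": 0, "ty": 0, "tz": 0, "twist": 0.25},
])

```text
time: 12.7
eef_pos: [0.5145, -0.0054, 0.1999]
ee_rot: [[0.0, 0.833, 0.553], [-0.001, 0.553, -0.833], [-1.0, -0.0, 0.001]]
force: [0.3, -2.2, 1.3]
grip_width: 0.0537
```

```bash
python3 slip.py
```

```text
t 12.70 yaw 0.586 | red-tool 0.379 white-tool -2.759 red-white -0.004 | npx 121 91 c [ 0.5147 -0.0028]
Mz 0.344 -> 0.054 after hold F [ 0.3 -2.2  1.3] pos [ 0.5145 -0.0054  0.1999] grip 0.0537 q6 -40.5
```

Emit:
arm_command([
  {"tx": 0, "ty": 0, "tz": 0, "twist": 0.05},
  {"tx": 0, "ty": 0, "tz": 0, "twist": 0.1},
  {"tx": 0, "ty": 0, "tz": 0, "twist": 0.15},
  {"tx": 0, "ty": 0, "tz": 0, "twist": 0.2},
])

```text
time: 13.15
eef_pos: [0.5143, -0.0055, 0.1999]
ee_rot: [[-0.0, 0.926, 0.377], [-0.001, 0.377, -0.926], [-1.0, -0.001, 0.001]]
force: [-1.4, -2.8, 1.6]
grip_width: 0.0536
```

```bash
python3 slip.py
```

```text
t 13.15 yaw 0.386 | red-tool 0.371 white-tool -2.759 red-white -0.012 | npx 122 93 c [ 0.5147 -0.0028]
Mz 0.428 -> 0.139 after hold F [-1.4 -2.8  1.6] pos [ 0.5143 -0.0055  0.1999] grip 0.0536 q6 -29.0
```

Emit:
arm_command([
  {"tx": 0, "ty": 0, "tz": 0, "twist": 0.05},
  {"tx": 0, "ty": 0, "tz": 0, "twist": 0.1},
])

```text
time: 13.4
eef_pos: [0.5142, -0.0055, 0.2]
ee_rot: [[-0.0, 0.959, 0.283], [-0.001, 0.283, -0.959], [-1.0, -0.001, 0.001]]
force: [-0.6, -3.5, 3.2]
grip_width: 0.0535
```

```bash
python3 slip.py
```

```text
t 13.40 yaw 0.287 | red-tool 0.373 white-tool -2.760 red-white -0.009 | npx 121 94 c [ 0.5147 -0.0028]
Mz 0.436 -> 0.207 after hold F [-0.6 -3.5  3.2] pos [ 0.5142 -0.0055  0.2   ] grip 0.0535 q6 -23.3
```

Emit:
arm_command([
  {"tx": 0, "ty": 0, "tz": 0, "twist": 0.05},
  {"tx": 0, "ty": 0, "tz": 0, "twist": 0.08},
])

```text
time: 13.65
eef_pos: [0.5141, -0.0056, 0.2]
ee_rot: [[-0.001, 0.979, 0.205], [-0.001, 0.205, -0.979], [-1.0, -0.001, 0.001]]
force: [-2.2, -4.6, 3.9]
grip_width: 0.0534
```

```bash
python3 slip.py
```

```text
t 13.65 yaw 0.206 | red-tool 0.405 white-tool -2.760 red-white 0.024 | npx 122 93 c [ 0.5147 -0.0028]
Mz 0.485 -> 0.311 after hold F [-2.2 -4.6  3.9] pos [ 0.5141 -0.0056  0.2   ] grip 0.0534 q6 -18.7
```

Emit:
arm_command([
  {"tx": 0, "ty": 0, "tz": 0, "twist": 0.03},
  {"tx": 0, "ty": 0, "tz": 0, "twist": 0.05},
])

```text
time: 13.9
eef_pos: [0.5141, -0.0055, 0.1999]
ee_rot: [[-0.001, 0.988, 0.155], [-0.001, 0.155, -0.988], [-1.0, -0.001, 0.001]]
force: [-3.5, -4.8, 4.0]
grip_width: 0.0534
```

```bash
python3 slip.py
```

```text
t 13.90 yaw 0.156 | red-tool 0.448 white-tool -2.759 red-white 0.065 | npx 122 90 c [ 0.5146 -0.0028]
Mz 0.363 -> 0.365 after hold F [-3.5 -4.8  4. ] pos [ 0.5141 -0.0055  0.1999] grip 0.0534 q6 -15.8
```

The clutch has slipped about 0.07 rad: red lags white while the fingers still hold the knob. I let go and rise.

Emit:
arm_command([
  {"tx": 0, "ty": 0, "tz": 0, "twist": 0},
  {"tx": 0, "ty": 0, "tz": 0, "twist": 0},
  {"tx": 0, "ty": 0, "tz": 0, "twist": 0},
  {"tx": 0, "ty": 0, "tz": 0, "twist": 0},
  {"tx": 0, "ty": 0, "tz": 0, "twist": 0},
  {"tx": 0, "ty": 0, "tz": 0, "twist": 0},
], grip=100)

```text
time: 14.55
eef_pos: [0.5146, -0.0049, 0.1993]
ee_rot: [[-0.0, 0.988, 0.155], [0.0, 0.155, -0.988], [-1.0, -0.0, -0.0]]
force: [0.0, 0.0, 0.6]
grip_width: 0.0935
```

Emit:
arm_command([
  {"tx": -15, "ty": 0, "tz": 0, "twist": 0},
  {"tx": -40, "ty": 0, "tz": 0, "twist": 0},
  {"tx": -75, "ty": 0, "tz": 0, "twist": 0},
  {"tx": -110, "ty": 0, "tz": 0, "twist": 0},
  {"tx": -140, "ty": 0, "tz": 0, "twist": 0},
  {"tx": -150, "ty": 0, "tz": 0, "twist": 0},
  {"tx": -150, "ty": 0, "tz": 0, "twist": 0},
  {"tx": -150, "ty": 0, "tz": 0, "twist": 0},
])

```text
time: 15.35
eef_pos: [0.5143, -0.005, 0.3482]
ee_rot: [[-0.002, 0.988, 0.154], [0.0, 0.154, -0.988], [-1.0, -0.002, -0.001]]
force: [-0.5, 0.8, -1.0]
grip_width: 0.0939
```

```bash
python3 slip.py; python3 chk.py
```

```text
t 15.35 yaw 0.155 | red-tool 0.434 white-tool -2.766 red-white 0.058 | npx 34 28 c [ 0.514  -0.0032]
Mz -0.053 -> -0.020 after hold F [-0.5  0.8 -1. ] pos [ 0.5143 -0.005   0.3482] grip 0.0939 q6 -15.8
bar 1 1229 [0.5562743  0.06913152] 59.88518
bar -1 969 [ 0.4737645  -0.07152665] 59.450462
handle -x 969 [0.39063614 0.07274691 0.10695759] -30.939464887485467
pos [ 0.51401329 -0.00500039  0.34722259] F tool z -0.04307632001452573 tool y -0.2693879245130373 z 0.23822221297355195 [-0.08336344  0.06376154  0.02380096]
q [ -6.9   1.5  66.2   0.  112.5 -15.8]
knob mean [ 0.51442844 -0.00138757  0.23065607]
255.51063537597656 185.89361572265625 26.51255226135254 [ 5.13574064e-01 -1.74274771e-04  2.33042480e-01]
circ ((0.5143443942070007, -0.002938689896836877), 0.028140921145677567)
spindle 289 [ 0.51470865 -0.00286451  0.23209029]
```

View pics/last.png

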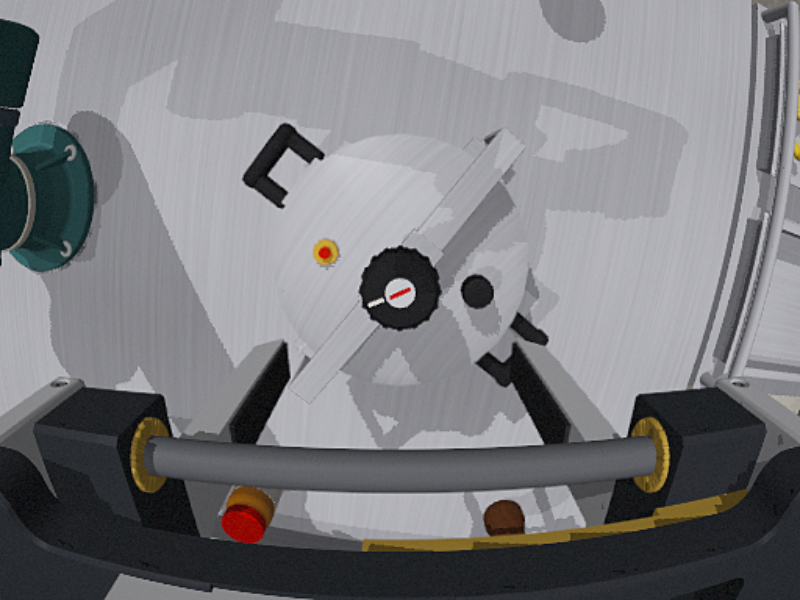

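The picture shows the bar square to the handles (59.6° against about 59.2°). The red line lags the white by about 0.06 rad at (397,293), and the mill and jar are standing. Handing in.

```bash
python3 -c "
from workcell import bot; print(bot.job_done())"
```

```text
the job is handed in; nothing more can be done
None
```

I swung the stirrup bar home, screwed the knob down until its clutch first gave, let go, and handed the job in at about 15.5 s. No verdict was reported.

- **Stirrup:** I pushed its left arm clockwise with shut fingers until the tip stopped moving while the force rose to about 12 N, so it is on its stops. At the end the two arms read 59.9° and 59.5°, against a home direction of about 59.2°, within about 0.015 rad.
- **Knob:** I turned it about 2.1 rad clockwise in one grip. The torque stayed near 0.24 N m, then climbed to about 0.43–0.48. The red line then fell behind the white by about 0.07 rad, and I stopped there. It still read 0.06 rad after I let go, far below the 0.45 rad limit. I inferred the clamping force from this slip, since I could not measure it directly.
- **Pot and bystanders:** The pot's centre, measured at the knob, stayed within about 1 mm and its handle within a few mm (the measuring noise). In the last picture the mill and jar were standing. The cup was outside that view, but the arm never went near it below 0.33 m.
- **Disagreement:** The scene camera placed the knob about 5–6 mm from where the top and wrist cameras did. I used the top and wrist values, and corrected a small sideways load on the knob (up to 6 N) while turning.

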